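Seat the square tube in the welding jig and hold it down with the spring lever

TASK

Lay the long square steel tube in the jig's channel at its open end and slide it under the raised lever until you feel it fully home against the end stop. Then let go of the tube, press the spring lever's round pad down until the lever arm is level so that its sprung foot clamps the tube, and finish holding it there: the program ends with the robot still pressing. Leave the other things on the bench where they are.

Things in the scene. Friction and masses are not known exactly. Their poses are not given: they have to be found in the camera images.
- tube: Loose plain steel square tube, 40 x 40 mm in section, 240 mm long, hollow, about 0.5 to 0.75 kg. Origin at its middle (20 mm above what it lies on), its y axis along its length; both ends are alike. At the start it lies on the bench to the left of the jig, lengthwise roughly along world y.
- jig: Fixed steel plate 260 (x) x 300 (y) x 16 mm. Origin on the bench under its middle, z up. A channel runs along y at x = 0, from y = -140 to +130 mm: two rails 46 mm apart, their flared lips' tops 14 mm above the plate, 60 mm apart. The +y end is open, the end stop near the -y end. A lever (22 mm wide, pad 40 mm) crosses above at y = -50 mm, hinge on the +x side, pad on the -x side.
- channel (a point): Point on the channel's floor (top of the jig plate) at the jig's middle, 16 mm above the bench; axes as the jig's.
- stop: Fixed steel end stop, block 44 x 18 x 36 mm standing in the channel near its -y end, 80 to 115 mm from the jig's middle. Origin at the foot of its flat face (on the channel floor), which looks along the jig's +y; axes as the jig's. A tube fully home has its end on this face, its middle 120 mm from it along y.
- lever (a joint): Angle of the spring lever in rad: 0 at rest (arm raised 0.30 rad above level), growing as its pad is pressed down; 0.30 is level, 0.42 the end. It springs back when let go. With a tube in place the foot meets it at about 0.21 and the foot's spring (1.5 N/mm) then gives; at level the pad takes about 9 N and the foot bears on the tube with about 13 N.
- lever_hinge (a point): Hinge axis of the lever, parallel to the jig's y; at x = +85, y = -50 mm in the jig's frame, 95 mm above the bench. Axes as the jig's.
- lever_pad (a point): Centre of the top face of the lever's round black rubber pad (40 mm across), the place to press, 190 mm from the hinge along the arm and 9 mm above the arm's mid-line; about 160 mm above the bench at rest, 104 mm with the lever level (then at x = -105 mm in the jig's frame).
- foot: Sprung foot under the lever, rubber disc 22 mm across on a stem. Origin at the centre of its underside; at rest about 15 mm above the top of a tube in the channel.
- offcut: Bystander: short square tube offcut 40 x 40 x 70 mm, origin at its middle. Not the tube to use.
- hammer: Bystander: hammer lying on the bench.
- wrench: Bystander: open wrench lying on the bench.
- flat_bar: Bystander: flat steel bar 50 x 200 x 8 mm lying on the bench.
- angle: Bystander: small L-shaped steel set piece, legs 100 and 76 mm, 30 mm high, nearer the robot than the jig.
There are look-alikes about, which are no part of the job. What is shaped like the tube but brown or green is not meant.

How it is judged:
By the outcome, as a careful person would: the job done as asked, in the order asked, and still so for the second after the job is handed in, while the arm keeps its last pose, push and grip.
It also fails if it takes over 48 s, if anything falls off the work surface, if the arm or the gripper's body presses on something with over 40 N, if the wrist force passes 120 N, or if a joint passes its speed limit or range.

ROBOT

A 7-joint arm with a two-finger parallel gripper is mounted at the origin on the work surface. World frame = base frame: x ahead of the robot, y to its left, z up, the work surface at z = 0. Lengths are in m, angles in rad, forces in N, time in s.
With the tool pointing down it reaches from about 0.35 to 0.9 m from the base axis. Payload 19.9 kg.
Tool frame: the origin (TCP) lies at the very end of the fingers, on their centre line; the grasp point (between the pads) lies 19 mm behind it; z points along the fingers, y is the line along which they close (so a half turn about z gives the same grasp; the last joint's range is limited). The gripper opens to 85 mm and grips with 20 to 120 N. Pads are 22 mm wide; open, the fingers measure 114 mm over their backs; the gripper's body (76 mm by 85 mm) begins 54 mm behind the grasp point. The pads swing forward as they close: fully open they stand 13 mm farther back than shut.
Start: joints at [-1.228, 0.417, -0.01, 1.614, 0.005, 1.111, -0.053], TCP at [0.235, 0.579, 0.231] pointing down, gripper open.
Joint ranges: [-2.81, 2.81], [-0.39, 2.02], [-1.27, 1.25], [0.06, 2.57], [-1.19, 4.33], [0.19, 2], [-2.82, 2.82]. Speed limits (rad/s): [1.89, 1.89, 2.39, 2.39, 3.01, 3.01, 3.01].

INTERFACE

Orientations are given as a unit quaternion [x, y, z, w].
In Python, from station import r gives the robot as it stands.
- The arm moves only by the shell command python3 -m crank 'ROWS'. ROWS is a JSON object of lists of equal length, an entry for each row: "offset": the shift along the tool's x, y, z scaled (see below), a list of three; "dr": the turn, a rotation vector about the tool's x, y, z scaled (see below), a list of three; "grip": the closure, from 0 (fully open) to 1 (shut). A call has 1 to 10 rows; each row is the pose to reach, as a shift and turn from the pose commanded when the call began, along the tool's axes at that moment; what a row does not reach only later rows make up. The controller multiplies each number of a shift by 30 cm and each number of a turn by 60 degrees. A row lasts 1/10 s, in which the tool goes at most 50 mm and 8.59 degrees, less where a joint would pass 70% of its speed; a pose out of reach is approached as far as the arm can. A call with a number of a shift or a turn outside -1 to 1 is refused whole. A call with a gripper value outside its range is refused whole. The fingers move at their own pace and stop on an object; the grip force is fixed at half the most. Time passes only in rows, so rows that repeat a pose let the fingers close. It gives the time, the measured TCP pose, the force, the opening and the grip force at its end, in the units of the state.
- r.get_obs(): the state, without advancing time (a new reading comes with each control period).
- r.grab_frame(name): name is "side" or "top"; returns a dict with "img" (420x560x3 uint8, red, green, blue), "range_z" (420x560 float32, m along the optical axis (not along the pixel's ray), 0 where there is no reading), "intrinsics" (3x3 intrinsics, pixels), "D" ([k1, k2, p1, p2, k3] as OpenCV has them; the pictures are not rectified), "extrinsics" (4x4, takes a point from camera to world coordinates). Camera axes: x right, y down, z forward; pixel columns grow to the right and rows downward; lengths in m; the calibration is good to about 2 mm. A picture is of the moment at which its call begins.
- r.sign_off(): hands the job in; it is judged then, once.
The state is a dict: "t": time; "q": joint angles; "qvel": joint speeds; "joint_torque": joint torques, N m; "tool_pos": TCP position; "orientation": TCP orientation; "force": force on the tool from outside, world axes, zero at the start; "ft_torque": the same for the moment, N m; "opening": finger opening in m; "finger_force": force on a finger pad.
Only numpy, scipy, OpenCV 4.12 (cv2) and the standard library are available. Lean on these libraries where they do the work, as an engineer would, in place of code of your own. Each camera call takes 0.05 s, during which the arm holds its last target. There are 200 camera calls.

## Working session

There is one attempt and no reset: what is moved stays moved. The work goes in short steps, Python scripts to look and compute and a shell command to move; the robot and the scene stay as the last step left them, time stands still between calls to the robot, and variables do not carry over. Pictures are saved under pics/ and viewed, at most 10 in all, crops included, and the job is handed in when it is done.

```bash
ls; mkdir -p pics; cat > h.py <<'E'
import numpy as np,cv2
from station import r
def grab(n):
    f=r.grab_frame(n); np.savez('/tmp/%s.npz'%n,**f); return f
def pts(f,uv,z=None):
    uv=np.array(uv,float).reshape(-1,2)
    K=np.array(f['intrinsics']);D=np.array(f['D'],float);T=np.array(f['extrinsics'])
    n=cv2.undistortPoints(uv.reshape(-1,1,2),K,D).reshape(-1,2)
    d=np.c_[n,np.ones(len(n))]@T[:3,:3].T;o=T[:3,3]
    if z is None:
        s=np.array([f['range_z'][int(v),int(u)] for u,v in uv])[:,None]
    else: s=((z-o[2])/d[:,2])[:,None]
    return o+s*d
E
python3 - <<'E'
from h import *
for n in('top','side'):
    f=grab(n); cv2.imwrite('pics/%s0.png'%n,f['img'][...,::-1]); print(n,f['extrinsics'].round(3).tolist(),f['intrinsics'][0],f['D'])
o=r.get_obs();print({k:np.round(v,3).tolist() for k,v in o.items()})
E
```

```text
pics
top [[0.004, -0.987, 0.161, 0.214], [-1.0, -0.002, 0.009, 0.06], [-0.008, -0.161, -0.987, 1.912], [0.0, 0.0, 0.0, 1.0]] [513.47290807   0.         281.57740372] [0.0553656 0.        0.        0.        0.       ]
side [[0.981, -0.102, 0.164, 0.282], [-0.192, -0.588, 0.786, -1.125], [0.016, -0.802, -0.597, 1.036], [0.0, 0.0, 0.0, 1.0]] [490.98847776   0.         289.07491998] [-0.06626228  0.          0.          0.          0.        ]
{'t': 0.1, 'q': [-1.228, 0.418, -0.01, 1.614, 0.005, 1.111, -0.053], 'qvel': [0.001, -0.001, 0.0, -0.0, 0.0, -0.001, -0.0], 'joint_torque': [0.001, -86.585, 0.68, -43.564, 0.019, 0.005, 0.0], 'tool_pos': [0.235, 0.579, 0.231], 'orientation': [0.191, 0.982, -0.001, -0.0], 'force': [-0.012, 0.656, 0.438], 'ft_torque': [-0.015, 0.068, -0.024], 'finger_force': 0.0, 'opening': 0.085}
```

View pics/top0.png

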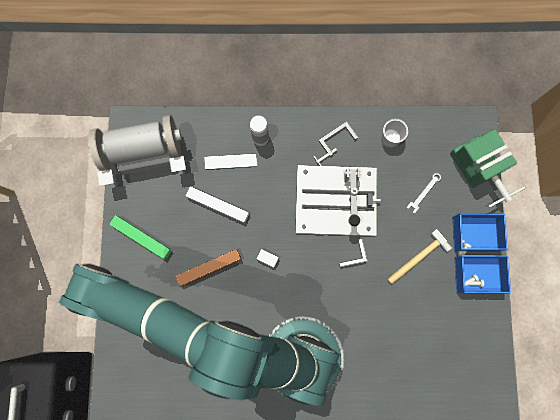

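View pics/side0.png

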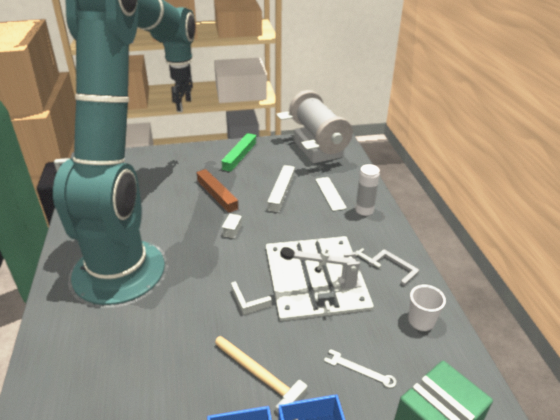

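The top view shows the white tube from (188,190) to (248,220) and the jig plate at (297–377,165–236). The channel's open end is on the left (+y) and the pad is at (354,220). The side view shows the tube at (282,188) and the pad at (288,253).

```bash
cat > m.py <<'E'
from h import *
F={n:dict(np.load('/tmp/%s.npz'%n)) for n in('top','side')}
def comp(n,seed,thr=None):
    g=cv2.cvtColor(F[n]['img'],cv2.COLOR_RGB2HSV); m=((g[...,1]<60)&(g[...,2]>(thr or 150))).astype('uint8')
    k,l,s,c=cv2.connectedComponentsWithStats(m); return (l==l[seed[1],seed[0]]).astype('uint8'),s[l[seed[1],seed[0]]]
for n,seed in (('top',(218,205)),('side',(283,180))):
    f=F[n];m,s=comp(n,seed);print(n,'tube',s)
    vs,us=np.nonzero(m); P=pts(f,np.c_[us,vs]); z=P[:,2]
    print(' z hist',np.percentile(z,[5,25,50,75,95]).round(4))
    t=P[z>np.median(z)-.006]; t=t[t[:,2]<np.median(z)+.006]
    for Q,l in((t,'depth top'),):
        (c,wh,a)=cv2.minAreaRect(Q[:,:2].astype('float32')); e=np.linalg.svd(Q[:,:2]-Q[:,:2].mean(0),full_matrices=False)[2][0]
        print(l,np.round(c,4),np.round(wh,4),a,'mean',Q.mean(0).round(4),'dir deg from y',np.degrees(np.arctan2(-e[0]*np.sign(e[1]),abs(e[1]))))
# jig plate
for n,seeds in (('top',[(308,228),(310,180),(370,180),(340,228)]),('side',[(280,270),(300,310),(355,300)])):
    f=F[n]; m=0
    for s_ in seeds:
        a,s=comp(n,s_); print(n,s_,s); m=m|a if s[4]<9000 else m
    vs,us=np.nonzero(m); P=pts(f,np.c_[us,vs]); t=P[abs(P[:,2]-.016)<.006]; print('z',np.median(t[:,2]))
    c,wh,a=cv2.minAreaRect(t[:,:2].astype('float32'));print('jig',np.round(c,4),np.round(wh,4),a)
# pad: black
for n,uv in(('top',(354,220)),('side',(288,253))):
    f=F[n];g=f['img'].max(2); w=np.zeros_like(g);w[uv[1]-12:uv[1]+12,uv[0]-12:uv[0]+12]=1
    vs,us=np.nonzero((g<60)&(w>0)); P=pts(f,np.c_[us,vs]); c=[us.mean(),vs.mean()]
    print('pad',c,len(us),np.median(P,0).round(4),pts(f,c,.16).round(4))
for n,(x,y,w,h) in(('top',(180,150,210,100)),('side',(225,160,160,160))):
    c=F[n]['img'][y:y+h,x:x+w,::-1]; k=780//w if n=='top' else 3
    cv2.imwrite('pics/%s_c.png'%n,cv2.resize(c,None,fx=k,fy=k,interpolation=cv2.INTER_CUBIC))
E
python3 m.py
```

```text
top tube [185 186  64  36 711]
 z hist [0.0316 0.0369 0.0402 0.0436 0.0484]
depth top [0.5527 0.3183] [0.2393 0.0411] 65.8948974609375 mean [0.5517 0.3175 0.0403] dir deg from y -23.98952208540603
side tube [267 164  29  40 595]
 z hist [-0.001   0.0327  0.0399  0.042   0.0446]
depth top [0.5538 0.3153] [0.2426 0.042 ] 65.64521789550781 mean [0.5524 0.3097 0.0408] dir deg from y -24.158089611278676
top (308, 228) [ 296  122   85  114 4828]
top (310, 180) [ 296  122   85  114 4828]
top (370, 180) [ 296  122   85  114 4828]
top (340, 228) [ 296  122   85  114 4828]
z 0.016111045329850304
jig [ 0.6621 -0.1297] [0.2993 0.4356] 88.09041595458984
side (280, 270) [  216   218   246   115 10318]
side (300, 310) [  216   218   246   115 10318]
side (355, 300) [  216   218   246   115 10318]Traceback (most recent call last):
  File "m.py", line 19, in <module>
    vs,us=np.nonzero(m); P=pts(f,np.c_[us,vs]); t=P[abs(P[:,2]-.016)<.006]; print('z',np.median(t[:,2]))
          ~~~~~~~~~~^^^
    return _wrapfunc(a, 'nonzero')
    return _wrapit(obj, method, *args, **kwds)
    result = getattr(arr, method)(*args, **kwds)
ValueError: Calling nonzero on 0d arrays is not allowed. Use np.atleast_1d(scalar).nonzero() instead.
```

```bash
sed -i '/^# jig plate/,/^# pad/{/^# pad/!d}' m.py; cat >> m.py <<'E'
f=F['top'];g=cv2.cvtColor(f['img'],cv2.COLOR_RGB2GRAY).astype(float)
def cross(a,p0,step,n=14):  # subpixel crossing from outside going inward
    v=[cv2.remap(g.astype('float32'),np.float32([[p0[0]+i*step[0]]]),np.float32([[p0[1]+i*step[1]]]),1)[0,0] for i in range(n)]
    v=np.array(v); h=(v.min()+v[-4:].max())/2; i=np.argmax(v>h); 
    if i==0: return None
    t=i-1+(h-v[i-1])/(v[i]-v[i-1]); return [p0[0]+t*step[0],p0[1]+t*step[1]]
E_={}
E_['+y']=[cross(g,(288,v),(1,0)) for v in range(172,230,3)]
E_['-y']=[cross(g,(386,v),(-1,0)) for v in list(range(172,184,2))+list(range(214,230,2))]
E_['-x']=[cross(g,(u,244),(0,-1)) for u in range(302,342,3)]
E_['+x']=[cross(g,(u,156),(0,1)) for u in list(range(300,312,2))+list(range(360,374,2))]
for k,p in E_.items():
    P=pts(f,[q for q in p if q],.016)[:,:2]; i=0 if 'y' in k else 1
    for _ in range(3):
        c=np.polyfit(P[:,i],P[:,1-i],1); res=P[:,1-i]-np.polyval(c,P[:,i]); P=P[abs(res)<max(.002,1.5*res.std())]
    print(k,'slope deg',np.degrees(np.arctan(c[0])).round(2),'at',P.mean(0).round(4),len(P),res.std().round(4))
for n in F: # depth plate
    f=F[n];vs,us=np.mgrid[:420,:560];uv=np.c_[us.ravel(),vs.ravel()];P=pts(f,uv)
    s=(abs(P[:,0]-.63)<.25)&(abs(P[:,1]+.15)<.3)&(f['range_z'].ravel()>0);Q=P[s]
    for lo,hi,l in((.012,.020,'plate'),(.027,.033,'lips'),(.045,.06,'stop'),(.09,.17,'lever')):
        t=Q[(Q[:,2]>lo)&(Q[:,2]<hi)&(abs(Q[:,0]-.63)<.16)&(abs(Q[:,1]+.15)<.18)]; print(n,l,len(t),t.min(0).round(3),t.max(0).round(3),np.median(t,0).round(3))
E
python3 m.py
```

```text
top tube [185 186  64  36 711]
 z hist [0.0316 0.0369 0.0402 0.0436 0.0484]
depth top [0.5527 0.3183] [0.2393 0.0411] 65.8948974609375 mean [0.5517 0.3175 0.0403] dir deg from y -23.98952208540603
side tube [267 164  29  40 595]
 z hist [-0.001   0.0327  0.0399  0.042   0.0446]
depth top [0.5538 0.3153] [0.2426 0.042 ] 65.64521789550781 mean [0.5524 0.3097 0.0408] dir deg from y -24.158089611278676
pad [np.float64(354.12307692307695), np.float64(218.69230769230768)] 65 [ 0.4783 -0.1755  0.1586] [[ 0.4798 -0.174   0.16  ]]
pad [np.float64(285.6666666666667), np.float64(255.85714285714286)] 21 [ 0.4694 -0.1901  0.1586] [[ 0.4708 -0.1915  0.16  ]]
+y slope deg -1.51 at [0.5705 0.023 ] 20 0.0008
-y slope deg -1.68 at [ 0.565  -0.2763] 14 0.0002
-x slope deg 1.7 at [ 0.4462 -0.0714] 14 0.0006
+x slope deg 1.83 at [ 0.7036 -0.1353] 13 0.001
top plate 2338 [ 0.47  -0.328  0.012] [0.789 0.023 0.02 ] [ 0.584 -0.107  0.016]
top lips 231 [ 0.472 -0.32   0.027] [0.786 0.016 0.033] [ 0.588 -0.133  0.029]
top stop 75 [ 0.548 -0.327  0.045] [ 0.789 -0.158  0.058] [ 0.574 -0.248  0.051]
top lever 441 [ 0.47  -0.316  0.091] [ 0.789 -0.151  0.169] [ 0.576 -0.175  0.132]
side plate 3578 [ 0.47  -0.283  0.012] [0.789 0.026 0.02 ] [ 0.574 -0.16   0.016]
side lips 293 [ 0.537 -0.328  0.027] [0.784 0.005 0.033] [ 0.596 -0.179  0.029]
side stop 167 [ 0.548 -0.26   0.045] [ 0.673 -0.159  0.06 ] [ 0.583 -0.244  0.052]
side lever 826 [ 0.471 -0.327  0.09 ] [ 0.789 -0.157  0.165] [ 0.58  -0.185  0.127]
```

View pics/top_c.png

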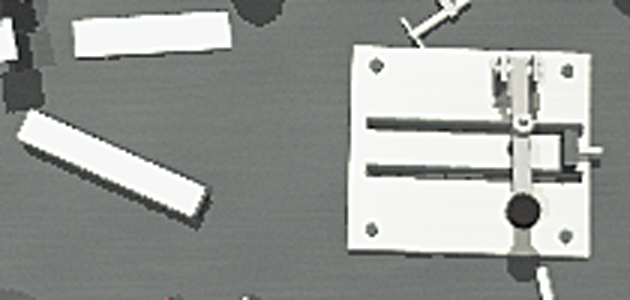

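View pics/side_c.png

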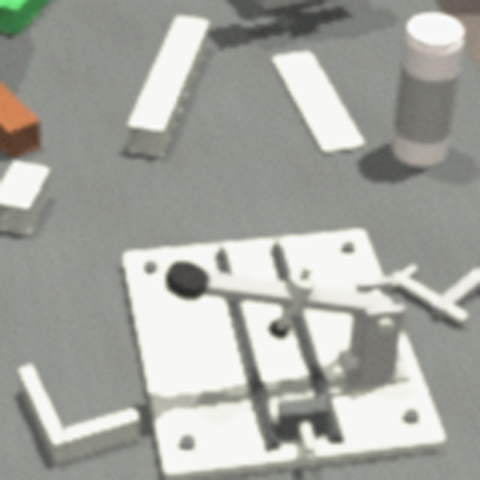

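The crops show the tube's top face, the plate, the rails and the foot clearly. The stop face is near crop (562,150), and the plate edges give jig centre (0.574, -0.127) with a yaw of -1.65°. The predicted pad position is within 1 mm of the measured one. The tube is centred at (0.553, 0.317), 24° off y, with its top at 0.040.

```bash
cat > plan.py <<'E'
import sys
from h import *
from scipy.spatial.transform import Rotation as R
# args: x y z yaw(deg of tool y); tool down
def state():
    o=r.get_obs(); q=R.from_quat(o['orientation']);M=q.as_matrix()
    print('t',round(float(o['t']),2),'pos',np.round(o['tool_pos'],4),'yaw',np.degrees(np.arctan2(M[1,1],M[0,1])).round(2),'tilt z',M[:,2].round(4),'F',np.round(o['force'],1),'open',round(float(o['opening']),4),'ff',round(float(o['finger_force']),1),'q',np.round(o['q'],2)); return o,q
def plan(x,y,z,yaw):
    o,q=state();a=np.radians(yaw);ty=np.array([np.cos(a),np.sin(a),0]);tz=np.array([0,0,-1.]);T=R.from_matrix(np.c_[np.cross(ty,tz),ty,tz])
    print('offset',(q.inv().apply(np.array([x,y,z])-o['tool_pos'])/.3).round(4).tolist(),'dr',((q.inv()*T).as_rotvec()/np.radians(60)).round(4).tolist())
if len(sys.argv)>4: plan(*map(float,sys.argv[1:5]))
else: state()
E
python3 plan.py .567 .349 .15 -24
```

```text
t 0.1 pos [0.2345 0.579  0.2307] yaw 67.95 tilt z [-4.0e-04 -1.1e-03 -1.0e+00] F [-0.   0.7  0.4] open 0.0851 ff 0.0 q [-1.23  0.42 -0.01  1.61  0.    1.11 -0.05]
offset [-1.315, -0.2943, 0.2694] dr [-0.0008, 0.0009, 1.5326]
```

```bash
python3 -m crank '{"offset":[[-0.1,-0.02,0.02],[-0.2,-0.04,0.04],[-0.32,-0.07,0.06],[-0.44,-0.1,0.08],[-0.56,-0.13,0.1],[-0.68,-0.15,0.12],[-0.8,-0.18,0.14],[-0.9,-0.2,0.16],[-0.96,-0.22,0.18],[-1,-0.22,0.18]],"dr":[[0,0,0.1],[0,0,0.2],[0,0,0.3],[0,0,0.4],[0,0,0.5],[0,0,0.6],[0,0,0.7],[0,0,0.8],[0,0,0.9],[0,0,1]],"grip":[0,0,0,0,0,0,0,0,0,0]}'; python3 plan.py .567 .349 .12 -24
```

```text
t: 1.1
tool_pos: [0.4889, 0.4033, 0.1761]
orientation: [0.659, 0.752, -0.001, 0.0]
force: [-0.2, 0.8, 0.6]
opening: 0.0855
finger_force: 0.0
t 1.1 pos [0.4889 0.4033 0.1761] yaw 7.58 tilt z [-9.0e-04 -1.9e-03 -1.0e+00] F [-0.2  0.8  0.6] open 0.0855 ff 0.0 q [-0.95  0.5   0.29  1.65 -0.16  1.02 -0.48]
offset [-0.2135, 0.2343, 0.1873] dr [-0.0006, 0.0019, 0.5264]
```

```bash
python3 -m crank '{"offset":[[-0.05,0.06,0.04],[-0.1,0.12,0.08],[-0.16,0.18,0.13],[-0.2135,0.2343,0.1873],[-0.2135,0.2343,0.1873],[-0.2135,0.2343,0.1873],[-0.2135,0.2343,0.1873]],"dr":[[0,0,0.12],[0,0,0.24],[0,0,0.36],[0,0,0.48],[0,0.002,0.526],[0,0.002,0.526],[0,0.002,0.526]],"grip":[0,0,0,0,0,0,0]}'; python3 - <<'E'
from h import *
f=grab('side'); cv2.imwrite('pics/side2.png',cv2.resize(f['img'][60:260,180:400,::-1],None,fx=3,fy=3))
E
python3 plan.py .567 .349 .018 -24
```

```text
t: 1.8
tool_pos: [0.566, 0.3523, 0.1211]
orientation: [0.836, 0.549, 0.001, -0.001]
force: [-0.9, -0.5, 0.8]
opening: 0.0854
finger_force: 0.0
t 1.85 pos [0.566  0.3524 0.1213] yaw -23.46 tilt z [ 3.0e-04  2.3e-03 -1.0e+00] F [-0.6  0.7  0.1] open 0.0854 ff 0.0 q [-0.88  0.63  0.4   1.6  -0.29  0.96 -0.8 ]
offset [-0.0099, 0.0079, 0.3443] dr [-0.0007, -0.0021, 0.009]
```

View pics/side2.png

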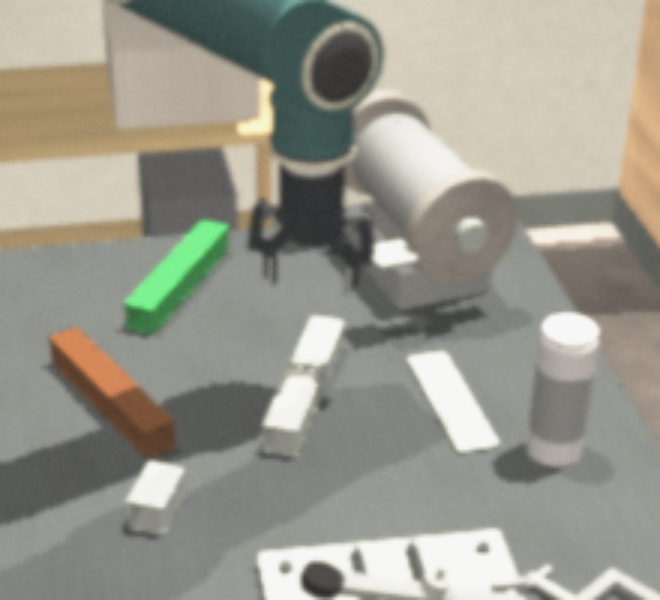

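The open fingers, at (265,265) and (357,270), straddle the line of the tube. Next I descend.

```bash
python3 -m crank '{"offset":[[-0.003,0.003,0.1],[-0.006,0.006,0.2],[-0.01,0.008,0.28],[-0.01,0.008,0.32],[-0.01,0.008,0.345],[-0.01,0.008,0.345],[-0.01,0.008,0.345]],"dr":[[0,0,0.005],[0,0,0.009],[0,0,0.009],[0,0,0.009],[0,0,0.009],[0,0,0.009],[0,0,0.009]],"grip":[0,0,0,0,0,0,0]}'; python3 plan.py .567 .349 .018 -24
```

```text
t: 2.55
tool_pos: [0.5679, 0.3487, 0.0187]
orientation: [0.839, 0.544, 0.001, -0.001]
force: [-0.3, 0.8, -0.1]
opening: 0.0855
finger_force: 0.0
t 2.55 pos [0.5679 0.3487 0.0187] yaw -24.13 tilt z [ 0.0014  0.0028 -1.    ] F [-0.3  0.8 -0.1] open 0.0855 ff 0.0 q [-0.84  0.76  0.35  1.64 -0.34  0.79 -0.76]
offset [-0.0004, -0.0031, 0.0023] dr [0.0001, -0.003, -0.0021]
```

Close, then lift.

```bash
python3 -m crank '{"offset":[[0,0,0],[0,0,0],[0,0,0],[0,0,0],[0,0,0],[0,0,0],[0,0,0],[0,0,0]],"dr":[[0,0,0],[0,0,0],[0,0,0],[0,0,0],[0,0,0],[0,0,0],[0,0,0],[0,0,0]],"grip":[0.5,1,1,1,1,1,1,1]}'; python3 -m crank '{"offset":[[0,0,-0.03],[0,0,-0.07],[0,0,-0.12],[0,0,-0.18],[0,0,-0.24],[0,0,-0.3],[0,0,-0.35],[0,0,-0.35],[0,0,-0.35]],"dr":[[0,0,0],[0,0,0],[0,0,0],[0,0,0],[0,0,0],[0,0,0],[0,0,0],[0,0,0],[0,0,0]],"grip":[1,1,1,1,1,1,1,1,1]}'
cat > tube.py <<'E'
from h import *
import sys
f=grab('side');o=r.get_obs();p=o['tool_pos']
vs,us=np.mgrid[:420,:560]
for n in('side','top'):
    f=grab(n);g=cv2.cvtColor(f['img'],cv2.COLOR_RGB2HSV).reshape(-1,3)
    P=pts(f,np.c_[us.ravel(),vs.ravel()])
    s=(g[:,1]<60)&(g[:,2]>150)&(abs(P[:,0]-p[0])<.15)&(abs(P[:,1]-p[1])<.22)&(abs(P[:,2]-p[2]-.02)<.03)&(f['range_z'].ravel()>0)
    Q=P[s]; 
    if len(Q)<20: print(n,len(Q));continue
    z0=p[2]+.02; e=np.linalg.svd(Q[:,:2]-Q[:,:2].mean(0),full_matrices=False)[2][0]; e*=np.sign(e[1])
    c,wh,a=cv2.minAreaRect(Q[:,:2].astype('float32')); t=(Q[:,:2]-c)@e
    zs=[np.percentile(Q[(t>lo)&(t<lo+.04),2],80).round(4) if ((t>lo)&(t<lo+.04)).sum()>3 else None for lo in(-.12,-.08,-.04,0,.04,.08)]
    print(n,len(Q),'c',np.round(c,4),np.round(wh,4),'deg',np.degrees(np.arctan2(-e[0],e[1])).round(2),'top z along -y..+y',zs)
E
python3 tube.py; python3 plan.py
```

```text
t: 3.35
tool_pos: [0.5677, 0.3484, 0.0183]
orientation: [0.839, 0.544, 0.001, -0.001]
force: [-1.0, -1.0, 6.4]
opening: 0.0389
finger_force: 61.9
t: 4.25
tool_pos: [0.5672, 0.3481, 0.1227]
orientation: [0.839, 0.544, 0.001, -0.001]
force: [-1.1, -0.0, -6.5]
opening: 0.0389
finger_force: 61.4
side 416 c [0.6107 0.382 ] [0.415  0.0993] deg -34.88 top z along -y..+y [np.float64(0.146), np.float64(0.1495), np.float64(0.147), np.float64(0.1472), np.float64(0.1159), np.float64(0.1167)]
top 254 c [0.6007 0.3419] [0.3364 0.0568] deg -39.44 top z along -y..+y [np.float64(0.1467), np.float64(0.1478), None, None, None, None]
t 4.4 pos [0.5669 0.3478 0.1216] yaw -24.15 tilt z [-9.e-04  1.e-03 -1.e+00] F [-0.7 -0.2 -5.5] open 0.0386 ff 61.4 q [-0.88  0.63  0.4   1.61 -0.29  0.96 -0.8 ]
```

```bash
python3 plan.py .578 .008 .115 -1.65
```

```text
t 4.4 pos [0.5669 0.3478 0.1216] yaw -24.15 tilt z [-9.e-04  1.e-03 -1.e+00] F [-0.7 -0.2 -5.5] open 0.0386 ff 61.4 q [-0.88  0.63  0.4   1.61 -0.29  0.96 -0.8 ]
offset [-1.0184, 0.4971, 0.0208] dr [-0.0011, -0.0008, -0.375]
```

```bash
python3 -m crank '{"offset":[[-0.04,0.02,0],[-0.12,0.06,0],[-0.22,0.11,0],[-0.34,0.17,0],[-0.46,0.225,0],[-0.58,0.283,0],[-0.7,0.34,0],[-0.82,0.4,0.01],[-0.92,0.45,0.015],[-0.98,0.48,0.02]],"dr":[[0,0,-0.03],[0,0,-0.07],[0,0,-0.11],[0,0,-0.15],[0,0,-0.19],[0,0,-0.23],[0,0,-0.27],[0,0,-0.31],[0,0,-0.35],[0,0,-0.375]],"grip":[1,1,1,1,1,1,1,1,1,1]}';python3 -m crank '{"offset":[[0,0,0],[0,0,0]],"dr":[[0,0,0],[0,0,0]],"grip":[1,1]}'
python3 - <<'E'
from h import *
a=[cv2.resize(grab(n)['img'][y:y+170,x:x+190,::-1],None,fx=2,fy=2,interpolation=cv2.INTER_CUBIC) for n,x,y in(('top',230,120),('side',210,130))]
cv2.imwrite('pics/carry.png',np.hstack(a))
E
python3 plan.py .578 .008 .075 -1.65
```

```text
t: 5.4
tool_pos: [0.578, 0.0175, 0.1154]
orientation: [0.718, 0.696, 0.0, -0.001]
force: [-0.1, -0.6, -4.8]
opening: 0.0389
finger_force: 61.3
t: 5.6
tool_pos: [0.5782, 0.0207, 0.1154]
orientation: [0.718, 0.696, 0.0, -0.001]
force: [-0.8, 0.7, -6.2]
opening: 0.0386
finger_force: 61.4
t 5.7 pos [0.5783 0.0219 0.1156] yaw -1.6 tilt z [-3.0e-04  2.3e-03 -1.0e+00] F [ 0.6  0.  -5.7] open 0.0389 ff 61.4 q [-0.37  0.49  0.36  1.84 -0.23  0.85  0.07]
offset [-0.0468, 0.0003, 0.1352] dr [-0.0004, -0.0022, 0.0009]
```

View pics/carry.png

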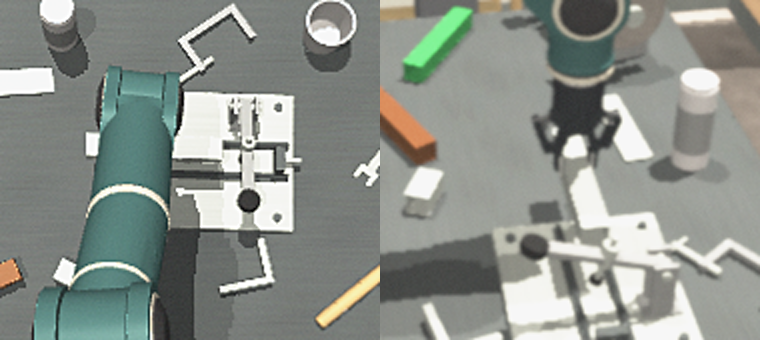

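The tube is held level. In the right panel it runs from (575,145) to (595,225), heading into the channel. I'll measure its lateral line before lowering it.

```bash
cat > lat.py <<'E'
from h import *
import sys
zlo,zhi=map(float,sys.argv[1:3])
C=np.array([.574,-.1268]);th=np.radians(-1.65);Rj=np.array([[np.cos(th),np.sin(th)],[-np.sin(th),np.cos(th)]])
vs,us=np.mgrid[:420,:560]
for n in('side','top'):
    f=dict(np.load('/tmp/%s.npz'%n)) if len(sys.argv)>3 else grab(n);P=pts(f,np.c_[us.ravel(),vs.ravel()]);J=(P[:,:2]-C)@Rj.T
    g=f['img'].reshape(-1,3).astype(int)
    s=(P[:,2]>zlo)&(P[:,2]<zhi)&(abs(J[:,0])<.04)&(abs(J[:,1])<.3)&(g.max(1)>110)
    for lo in np.arange(-.12,.28,.02):
        t=s&(J[:,1]>lo)&(J[:,1]<=lo+.02)
        if t.sum()>5: print(n,'jy %.2f'%lo,t.sum(),'jx mid %.4f'%((J[t,0].min()+J[t,0].max())/2),'w %.3f'%np.ptp(J[t,0]),'z med %.4f'%np.median(P[t,2]),'y end %.4f %.4f'%(J[t,1].min(),J[t,1].max()))
E
python3 lat.py .125 .15 old
```

```text
side jy -0.08 53 jx mid -0.0100 w 0.058 z med 0.1339 y end -0.0665 -0.0601
side jy -0.06 129 jx mid -0.0071 w 0.064 z med 0.1378 y end -0.0599 -0.0407
side jy -0.02 35 jx mid 0.0006 w 0.041 z med 0.1365 y end -0.0109 -0.0000
side jy 0.00 70 jx mid -0.0002 w 0.040 z med 0.1374 y end 0.0003 0.0191
side jy 0.02 70 jx mid 0.0005 w 0.041 z med 0.1371 y end 0.0200 0.0396
side jy 0.04 64 jx mid -0.0001 w 0.039 z med 0.1380 y end 0.0400 0.0598
side jy 0.06 68 jx mid -0.0005 w 0.039 z med 0.1371 y end 0.0601 0.0794
side jy 0.08 62 jx mid -0.0006 w 0.040 z med 0.1377 y end 0.0802 0.0998
side jy 0.10 64 jx mid -0.0002 w 0.039 z med 0.1380 y end 0.1004 0.1197
side jy 0.12 86 jx mid 0.0008 w 0.062 z med 0.1390 y end 0.1201 0.1398
side jy 0.14 60 jx mid 0.0022 w 0.059 z med 0.1387 y end 0.1401 0.1597
side jy 0.16 41 jx mid 0.0028 w 0.033 z med 0.1382 y end 0.1606 0.1799
side jy 0.18 28 jx mid 0.0063 w 0.026 z med 0.1389 y end 0.1805 0.1999
side jy 0.20 9 jx mid 0.0005 w 0.038 z med 0.1392 y end 0.2001 0.2197
side jy 0.22 7 jx mid -0.0162 w 0.006 z med 0.1375 y end 0.2217 0.2350
top jy -0.06 80 jx mid -0.0014 w 0.076 z med 0.1383 y end -0.0597 -0.0401
top jy -0.04 6 jx mid -0.0170 w 0.041 z med 0.1323 y end -0.0399 -0.0379
top jy -0.02 11 jx mid -0.0034 w 0.035 z med 0.1366 y end -0.0033 -0.0017
top jy 0.00 71 jx mid -0.0015 w 0.043 z med 0.1374 y end 0.0005 0.0194
top jy 0.02 65 jx mid -0.0015 w 0.040 z med 0.1381 y end 0.0215 0.0399
top jy 0.04 58 jx mid -0.0007 w 0.038 z med 0.1375 y end 0.0401 0.0578
top jy 0.06 68 jx mid -0.0023 w 0.040 z med 0.1373 y end 0.0602 0.0791
top jy 0.20 22 jx mid -0.0020 w 0.036 z med 0.1383 y end 0.2128 0.2198
top jy 0.22 47 jx mid -0.0004 w 0.042 z med 0.1367 y end 0.2221 0.2344
```

Lateral error is about 1 mm or less and the tube is level. The front end is at jig y -7 mm, clear of the lever. Lowering now.

```bash
python3 -m crank '{"offset":[[0,0,0.03],[0,0,0.08],[0,0,0.13],[0,0,0.18],[0,0,0.22],[0,0,0.245],[0,0,0.255],[0,0,0.26],[0,0,0.265],[0,0,0.27]],"dr":[[0,0,0],[0,0,0],[0,0,0],[0,0,0],[0,0,0],[0,0,0],[0,0,0],[0,0,0],[0,0,0],[0,0,0]],"grip":[1,1,1,1,1,1,1,1,1,1]}';python3 -m crank '{"offset":[[0,0,0],[0,0,0]],"dr":[[0,0,0],[0,0,0]],"grip":[1,1]}';python3 lat.py .046 .068; python3 plan.py
```

```text
t: 6.7
tool_pos: [0.5788, 0.0211, 0.0353]
orientation: [0.717, 0.697, 0.001, -0.0]
force: [0.6, -0.5, -6.3]
opening: 0.0386
finger_force: 61.3
t: 6.9
tool_pos: [0.5786, 0.0211, 0.0352]
orientation: [0.717, 0.697, 0.001, -0.001]
force: [0.4, 0.7, -5.6]
opening: 0.0387
finger_force: 61.3
side jy -0.12 34 jx mid 0.0002 w 0.040 z med 0.0524 y end -0.1199 -0.1108
side jy -0.02 24 jx mid 0.0002 w 0.039 z med 0.0566 y end -0.0077 -0.0006
side jy 0.00 20 jx mid -0.0066 w 0.026 z med 0.0558 y end 0.0010 0.0154
side jy 0.04 48 jx mid 0.0007 w 0.040 z med 0.0578 y end 0.0421 0.0580
side jy 0.06 65 jx mid 0.0003 w 0.041 z med 0.0582 y end 0.0607 0.0799
side jy 0.08 56 jx mid 0.0006 w 0.040 z med 0.0572 y end 0.0801 0.1000
side jy 0.10 63 jx mid 0.0010 w 0.040 z med 0.0570 y end 0.1004 0.1198
side jy 0.12 77 jx mid 0.0035 w 0.057 z med 0.0574 y end 0.1205 0.1398
side jy 0.14 54 jx mid 0.0043 w 0.058 z med 0.0577 y end 0.1401 0.1599
side jy 0.16 44 jx mid 0.0051 w 0.033 z med 0.0581 y end 0.1601 0.1795
side jy 0.18 24 jx mid 0.0097 w 0.022 z med 0.0574 y end 0.1806 0.1999
side jy 0.20 6 jx mid -0.0004 w 0.039 z med 0.0571 y end 0.2002 0.2187
side jy 0.22 7 jx mid -0.0167 w 0.005 z med 0.0541 y end 0.2210 0.2366
top jy -0.12 23 jx mid 0.0003 w 0.042 z med 0.0515 y end -0.1191 -0.1132
top jy -0.02 18 jx mid -0.0025 w 0.038 z med 0.0556 y end -0.0046 -0.0000
top jy 0.00 59 jx mid -0.0026 w 0.038 z med 0.0567 y end 0.0002 0.0188
top jy 0.02 52 jx mid -0.0018 w 0.039 z med 0.0555 y end 0.0210 0.0374
top jy 0.04 61 jx mid 0.0001 w 0.038 z med 0.0572 y end 0.0402 0.0595
top jy 0.06 51 jx mid -0.0006 w 0.039 z med 0.0569 y end 0.0622 0.0780
top jy 0.08 16 jx mid -0.0056 w 0.031 z med 0.0570 y end 0.0807 0.0846
top jy 0.22 45 jx mid -0.0008 w 0.040 z med 0.0567 y end 0.2205 0.2351
t 7.0 pos [0.5787 0.0211 0.0351] yaw -1.65 tilt z [ 6.e-04  2.e-03 -1.e+00] F [ 0.3  0.3 -6. ] open 0.0391 ff 61.3 q [-0.33  0.61  0.32  1.87 -0.28  0.7   0.12]
```

```bash
python3 -m crank '{"offset":[[0,0,0.002],[0,0,0.004],[0,0,0.004]],"dr":[[0,0,0],[0,0,0],[0,0,0]],"grip":[1,1,1]}';python3 -m crank '{"offset":[[-0.03,0,0],[-0.07,0,0],[-0.11,0,0],[-0.15,0,0],[-0.19,0,0],[-0.22,0,0],[-0.25,0,0],[-0.27,0,0],[-0.28,0,0],[-0.28,0,0]],"dr":[[0,0,0],[0,0,0],[0,0,0],[0,0,0],[0,0,0],[0,0,0],[0,0,0],[0,0,0],[0,0,0],[0,0,0]],"grip":[1,1,1,1,1,1,1,1,1,1]}'; python3 plan.py
```

```text
t: 7.3
tool_pos: [0.5786, 0.0211, 0.0342]
orientation: [0.717, 0.697, 0.001, -0.001]
force: [-2.7, 1.5, 5.1]
opening: 0.0387
finger_force: 62.6
t: 8.3
tool_pos: [0.5767, -0.0633, 0.0342]
orientation: [0.717, 0.697, 0.001, -0.0]
force: [-0.3, 1.9, 6.6]
opening: 0.039
finger_force: 62.9
t 8.3 pos [ 0.5767 -0.0633  0.0342] yaw -1.67 tilt z [ 0.0017  0.0022 -1.    ] F [-0.3  1.9  6.6] open 0.039 ff 62.9 q [-0.18  0.62  0.31  1.87 -0.29  0.7   0.27]
```

On the floor with about 12 N of bearing and little drag. Now I creep toward the stop.

```bash
python3 -m crank '{"offset":[[-0.01,0,0],[-0.02,0,0],[-0.03,0,0],[-0.04,0,0],[-0.045,0,0],[-0.05,0,0]],"dr":[[0,0,0],[0,0,0],[0,0,0],[0,0,0],[0,0,0],[0,0,0]],"grip":[1,1,1,1,1,1]}'; python3 plan.py
```

```text
t: 8.9
tool_pos: [0.5764, -0.0772, 0.0342]
orientation: [0.717, 0.697, 0.002, -0.001]
force: [-1.0, 6.8, 7.9]
opening: 0.0389
finger_force: 63.0
t 8.9 pos [ 0.5764 -0.0772  0.0342] yaw -1.61 tilt z [ 0.0016  0.003  -1.    ] F [-1.   6.8  7.9] open 0.0389 ff 63.0 q [-0.16  0.62  0.31  1.87 -0.29  0.7   0.29]
```

```bash
python3 lat.py .046 .068 | grep -v 'jy 0.[01]'
```

```text
side jy -0.12 58 jx mid 0.0004 w 0.040 z med 0.0532 y end -0.1199 -0.1001
side jy -0.10 81 jx mid -0.0002 w 0.037 z med 0.0565 y end -0.0997 -0.0802
side jy -0.08 71 jx mid 0.0005 w 0.040 z med 0.0569 y end -0.0800 -0.0605
side jy -0.06 73 jx mid 0.0016 w 0.041 z med 0.0567 y end -0.0600 -0.0401
side jy -0.04 41 jx mid 0.0014 w 0.040 z med 0.0567 y end -0.0392 -0.0202
side jy -0.02 42 jx mid 0.0013 w 0.040 z med 0.0564 y end -0.0199 -0.0005
top jy -0.12 32 jx mid 0.0010 w 0.042 z med 0.0528 y end -0.1197 -0.1021
top jy -0.10 60 jx mid 0.0004 w 0.039 z med 0.0558 y end -0.0995 -0.0803
top jy -0.08 23 jx mid 0.0004 w 0.041 z med 0.0578 y end -0.0797 -0.0719
top jy -0.06 16 jx mid -0.0008 w 0.037 z med 0.0566 y end -0.0453 -0.0400
top jy -0.04 37 jx mid -0.0015 w 0.038 z med 0.0569 y end -0.0400 -0.0218
```

```bash
python3 -m crank '{"offset":[[-0.005,0,0],[-0.01,0,0],[-0.015,0,0],[-0.02,0,0]],"dr":[[0,0,0],[0,0,0],[0,0,0],[0,0,0]],"grip":[1,1,1,1]}';  python3 -m crank '{"offset":[[0,0,0],[0,0,0]],"dr":[[0,0,0],[0,0,0]],"grip":[1,1]}'; python3 plan.py
```

```text
t: 9.4
tool_pos: [0.5763, -0.0831, 0.0342]
orientation: [0.717, 0.697, 0.002, -0.001]
force: [0.1, 8.2, 8.8]
opening: 0.0387
finger_force: 63.2
t: 9.6
tool_pos: [0.5763, -0.0834, 0.0342]
orientation: [0.717, 0.697, 0.002, -0.0]
force: [0.5, 6.4, 7.8]
opening: 0.0389
finger_force: 63.0
t 9.6 pos [ 0.5763 -0.0834  0.0342] yaw -1.62 tilt z [ 0.0017  0.0027 -1.    ] F [0.5 6.4 7.8] open 0.0389 ff 63.0 q [-0.15  0.62  0.31  1.86 -0.29  0.7   0.3 ]
```

Still moving freely, so this force is only friction. I keep going.

```bash
python3 -m crank '{"offset":[[-0.005,0,0],[-0.01,0,0],[-0.015,0,0]],"dr":[[0,0,0],[0,0,0],[0,0,0]],"grip":[1,1,1]}'; python3 plan.py;  python3 -m crank '{"offset":[[-0.005,0,0],[-0.01,0,0]],"dr":[[0,0,0],[0,0,0]],"grip":[1,1]}'; python3 plan.py
```

```text
t: 9.9
tool_pos: [0.5762, -0.0861, 0.0342]
orientation: [0.717, 0.697, 0.002, -0.001]
force: [-1.4, 21.4, 11.8]
opening: 0.0386
finger_force: 63.5
t 9.9 pos [ 0.5762 -0.0861  0.0342] yaw -1.56 tilt z [ 0.0014  0.0048 -1.    ] F [-1.4 21.4 11.8] open 0.0386 ff 63.5 q [-0.14  0.62  0.31  1.86 -0.29  0.7   0.31]
t: 10.1
tool_pos: [0.5763, -0.0861, 0.0342]
orientation: [0.716, 0.698, 0.003, -0.003]
force: [-2.3, 37.5, 17.3]
opening: 0.0386
finger_force: 64.1
t 10.1 pos [ 0.5763 -0.0861  0.0342] yaw -1.45 tilt z [ 9.e-04  8.e-03 -1.e+00] F [-2.3 37.5 17.3] open 0.0386 ff 64.1 q [-0.14  0.62  0.31  1.86 -0.29  0.7   0.31]
```

A hard stop: the position holds at -0.0861 while the force climbs to 37 N, so the tube is home. I ease the push, release, and rise.

```bash
python3 -m crank '{"offset":[[0.007,0,0],[0.014,0,0],[0.014,0,0],[0.014,0,0],[0.014,0,0],[0.014,0,0],[0.014,0,0],[0.014,0,0]],"dr":[[0,0,0],[0,0,0],[0,0,0],[0,0,0],[0,0,0],[0,0,0],[0,0,0],[0,0,0]],"grip":[1,1,1,0.3,0,0,0,0]}'; python3 plan.py;  python3 -m crank '{"offset":[[0,0,-0.04],[0,0,-0.1],[0,0,-0.2],[0,0,-0.3],[0,0,-0.4],[0,0,-0.5],[0,0,-0.57],[0,0,-0.6]],"dr":[[0,0,0],[0,0,0],[0,0,0],[0,0,0],[0,0,0],[0,0,0],[0,0,0],[0,0,0]],"grip":[0,0,0,0.3,0.6,1,1,1]}'; python3 lat.py .05 .062; python3 plan.py .468 -.174 .19 -1.65
```

```text
t: 10.9
tool_pos: [0.5754, -0.0874, 0.0335]
orientation: [0.717, 0.697, 0.001, -0.001]
force: [-0.6, 1.0, -0.7]
opening: 0.0856
finger_force: 0.0
t 10.9 pos [ 0.5754 -0.0874  0.0335] yaw -1.66 tilt z [ 2.0e-04  1.8e-03 -1.0e+00] F [-0.6  1.  -0.7] open 0.0856 ff 0.0 q [-0.14  0.62  0.31  1.86 -0.29  0.7   0.31]
t: 11.7
tool_pos: [0.576, -0.0878, 0.2164]
orientation: [0.717, 0.697, 0.002, 0.001]
force: [-0.4, -0.6, -0.9]
opening: 0.0121
finger_force: 0.0
side jy -0.12 80 jx mid 0.0005 w 0.040 z med 0.0556 y end -0.1198 -0.1002
side jy -0.10 74 jx mid 0.0004 w 0.038 z med 0.0569 y end -0.0993 -0.0801
side jy -0.08 71 jx mid 0.0014 w 0.039 z med 0.0563 y end -0.0798 -0.0607
side jy -0.06 73 jx mid 0.0008 w 0.041 z med 0.0568 y end -0.0597 -0.0406
side jy -0.04 44 jx mid 0.0009 w 0.040 z med 0.0566 y end -0.0398 -0.0200
side jy -0.02 38 jx mid 0.0003 w 0.040 z med 0.0569 y end -0.0190 -0.0000
side jy 0.00 20 jx mid -0.0063 w 0.025 z med 0.0555 y end 0.0001 0.0137
side jy 0.04 44 jx mid 0.0012 w 0.040 z med 0.0572 y end 0.0402 0.0592
side jy 0.06 60 jx mid 0.0020 w 0.039 z med 0.0560 y en
[... 186 characters left out ...]
5 w 0.037 z med 0.0566 y end 0.1201 0.1293
top jy -0.12 38 jx mid 0.0002 w 0.042 z med 0.0559 y end -0.1177 -0.1014
top jy -0.10 42 jx mid 0.0008 w 0.037 z med 0.0563 y end -0.0988 -0.0802
top jy -0.08 22 jx mid 0.0007 w 0.039 z med 0.0575 y end -0.0799 -0.0728
top jy 0.08 24 jx mid -0.0012 w 0.038 z med 0.0578 y end 0.0886 0.0998
top jy 0.10 47 jx mid -0.0010 w 0.039 z med 0.0563 y end 0.1025 0.1181
top jy 0.12 21 jx mid -0.0023 w 0.038 z med 0.0565 y end 0.1208 0.1283
t 11.8 pos [ 0.5757 -0.0876  0.2148] yaw -1.65 tilt z [ 0.0023  0.0021 -1.    ] F [-0.2 -0.   0.6] open 0.0004 ff 0.0 q [-0.22  0.38  0.4   1.75 -0.17  1.04  0.22]
offset [-0.2983, -0.3508, 0.0814] dr [0.0022, -0.002, 0.0001]
```

The tube's rear end is at jig y +129 mm, so its front is on the stop at -111 mm. Next, to above the pad with the fingers shut.

```bash
python3 -m crank '{"offset":[[-0.06,-0.07,0],[-0.12,-0.14,0],[-0.18,-0.21,0.01],[-0.24,-0.28,0.02],[-0.28,-0.32,0.04],[-0.298,-0.34,0.06],[-0.298,-0.34,0.08],[-0.298,-0.34,0.08],[-0.298,-0.34,0.08]],"dr":[[0,0,0],[0,0,0],[0,0,0],[0,0,0],[0,0,0],[0,0,0],[0,0,0],[0,0,0],[0,0,0]],"grip":[1,1,1,1,1,1,1,1,1]}'; python3 - <<'E'
from h import *
f=grab('side'); cv2.imwrite('pics/press0.png',cv2.resize(f['img'][170:340,220:400,::-1],None,fx=3,fy=3,interpolation=cv2.INTER_CUBIC))
E
python3 plan.py .4685 -.174 .104 -1.65
```

```text
t: 12.7
tool_pos: [0.4715, -0.1732, 0.189]
orientation: [0.717, 0.697, 0.001, -0.001]
force: [-0.2, -0.5, -0.7]
opening: 0.0001
finger_force: 0.0
t 12.75 pos [ 0.4715 -0.1733  0.1892] yaw -1.58 tilt z [ 1.0e-04  1.9e-03 -1.0e+00] F [-0.8  0.1 -0.1] open -0.0002 ff 0.0 q [-0.1   0.27  0.45  1.97 -0.15  0.94  0.4 ]
offset [-0.0031, -0.0099, 0.2841] dr [0.0, -0.0018, 0.0012]
```

View pics/press0.png

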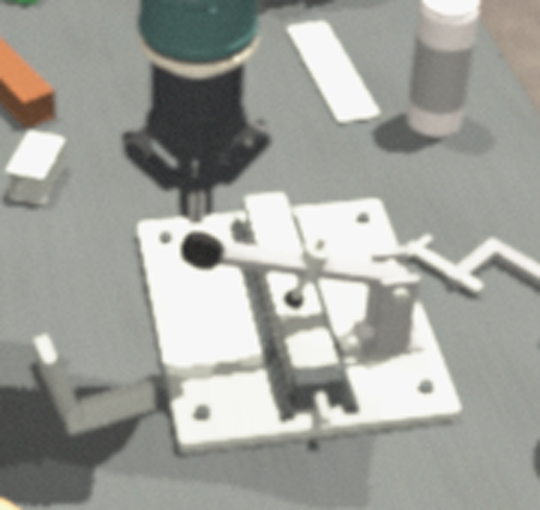

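The tube, from (265,200) to (310,350), lies under the lever against the stop. The shut fingers at (198,215) stand over the pad at (203,250). Pressing now.

```bash
python3 -m crank '{"offset":[[0,0.003,0.05],[0,0.003,0.085],[0,0.003,0.1],[0,0.003,0.12],[0,0.002,0.14],[0,0,0.16],[0,-0.002,0.18],[0,-0.004,0.2],[0,-0.006,0.22],[0,-0.006,0.23]],"dr":[[0,0,0],[0,0,0],[0,0,0],[0,0,0],[0,0,0],[0,0,0],[0,0,0],[0,0,0],[0,0,0],[0,0,0]],"grip":[1,1,1,1,1,1,1,1,1,1]}'; python3 plan.py .4685 -.174 .104 -1.65
```

```text
t: 13.75
tool_pos: [0.4687, -0.1738, 0.1198]
orientation: [0.717, 0.697, 0.001, -0.001]
force: [-2.5, 0.6, 4.6]
opening: 0.0002
finger_force: 2.2
t 13.75 pos [ 0.4687 -0.1738  0.1198] yaw -1.66 tilt z [-4.e-04  2.e-03 -1.e+00] F [-2.5  0.6  4.6] open 0.0002 ff 2.2 q [-0.06  0.37  0.42  2.03 -0.21  0.79  0.46]
offset [-0.0008, -0.0007, 0.0525] dr [-0.0004, -0.0019, -0.0001]
```

```bash
python3 -m crank '{"offset":[[0,0,0.01],[0,0,0.02],[0,0,0.03],[0,0,0.04],[0,0,0.05],[0,0,0.053],[0,0,0.053],[0,0,0.053]],"dr":[[0,0,0],[0,0,0],[0,0,0],[0,0,0],[0,0,0],[0,0,0],[0,0,0],[0,0,0]],"grip":[1,1,1,1,1,1,1,1]}'; python3 - <<'E'
from h import *
f=grab('side'); cv2.imwrite('pics/press1.png',cv2.resize(f['img'][170:340,220:400,::-1],None,fx=3,fy=3,interpolation=cv2.INTER_CUBIC))
C=np.array([.574,-.1268]);th=np.radians(-1.65);Rj=np.array([[np.cos(th),np.sin(th)],[-np.sin(th),np.cos(th)]])
vs,us=np.mgrid[:420,:560]
for n in('side','top'):
    f=grab(n);P=pts(f,np.c_[us.ravel(),vs.ravel()]);J=(P[:,:2]-C)@Rj.T
    s=(abs(J[:,1]+.05)<.009)&(J[:,0]>-.08)&(J[:,0]<.07)&(P[:,2]>.085)&(P[:,2]<.135)
    if s.sum()>10:
        for lo in np.arange(-.08,.07,.025):
            t=s&(J[:,0]>lo)&(J[:,0]<lo+.025); print(n,round(lo,3),t.sum(),np.median(P[t,2]).round(4) if t.any() else '')
E
python3 plan.py .4685 -.174 .104 -1.65
```

```text
t: 14.55
tool_pos: [0.4687, -0.1738, 0.1045]
orientation: [0.717, 0.697, 0.001, -0.001]
force: [-6.1, 1.0, 9.6]
opening: -0.0
finger_force: 5.0
side -0.08 44 0.1031
side -0.055 38 0.1029
side -0.03 51 0.1037
side -0.005 49 0.1183
side 0.02 44 0.1028
side 0.045 48 0.1024
side 0.07 0 
top -0.08 0 
top -0.055 0 
top -0.03 0 
top -0.005 4 0.1036
top 0.02 35 0.1035
top 0.045 34 0.1021
top 0.07 0 
t 14.7 pos [ 0.4686 -0.1738  0.1045] yaw -1.66 tilt z [-4.0e-04  2.2e-03 -1.0e+00] F [-6.8  0.5 10.6] open -0.0001 ff 5.0 q [-0.05  0.39  0.41  2.04 -0.23  0.75  0.47]
offset [-0.0007, -0.0004, 0.0017] dr [-0.0004, -0.0021, -0.0002]
```

View pics/press1.png

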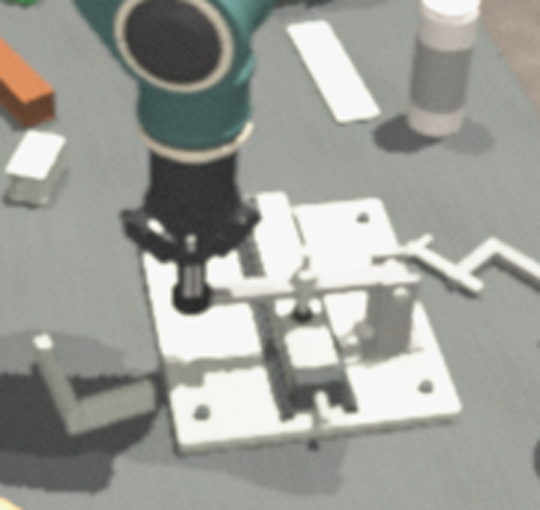

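The lever is level (arm top 103.1 mm at the pad side, 102.4 mm at the hinge side), with about 10 N on the pad. The foot at (303,312) is on the tube. One tiny trim, then I hand in.

```bash
python3 -m crank '{"offset":[[0,0,0.002],[0,0,0.002],[0,0,0.002],[0,0,0.002]],"dr":[[0,0,0],[0,0,0],[0,0,0],[0,0,0]],"grip":[1,1,1,1]}'; python3 lat.py .05 .062 | grep 'jy 0.1'; python3 -c "
from station import r
print(r.sign_off())"
```

```text
t: 15.1
tool_pos: [0.4686, -0.1738, 0.1039]
orientation: [0.717, 0.697, 0.001, -0.001]
force: [-6.9, -0.0, 10.8]
opening: -0.0
finger_force: 5.4
side jy 0.10 38 jx mid 0.0078 w 0.026 z med 0.0573 y end 0.1017 0.1190
side jy 0.12 13 jx mid 0.0054 w 0.027 z med 0.0572 y end 0.1210 0.1290
top jy 0.10 44 jx mid -0.0012 w 0.039 z med 0.0556 y end 0.1025 0.1182
top jy 0.12 21 jx mid -0.0015 w 0.038 z med 0.0560 y end 0.1208 0.1284
the job is handed in; nothing more can be done
None
```

The job is handed in at about 15 s of the 48 s allowed: the tube is fully home against the end stop and released, and the arm is still pressing the lever pad at level (about 11 N on the pad), with the sprung foot on the tube.

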